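# Level the display shelf and hold the spirit level down on it

## Task

The little display shelf on the counter leans down towards its levelling foot. Swing the round cover fully aside from the foot's knob, lay the spirit level on the shelf pointing lengthwise from the hinge to the foot, and turn the knob until the bubble sits centred between its two marks. Then press the level gently down against the shelf from above and finish while still pressing, with the bubble centred, without moving the cafe things around it.

Things in the scene. Friction and masses are not known exactly. Their poses are not given: they have to be found in the camera images.
- riser: fixed steel frame of the shelf. Origin on the counter under the middle of the shelf board; +y runs from foot to hinge end, +x roughly away from the robot, z up. Board hinged at y = +100 mm (axis along x, z = 54 mm). Knob at x = 0, y = -165 mm on a 48 mm lug, its top at z = 82 mm. Cover pivots on a 20 mm post at x = +90, y = -165 mm, 132 mm high.
- shelf_top (a point): middle of the top face of the white shelf board, 100 mm wide (x) by 200 mm long (y, +y towards the hinge), 60 mm over the counter when level; z is normal to the board. At the start its foot end (-y) hangs 0.037 to 0.078 rad low.
- foot_knob (a point): on the axis of the levelling foot's round black knob (41 mm wide, 31 mm high), half-way up, 98 mm over the counter, z up. Clockwise from above raises the foot end: 0.05 rad of tilt per rad of knob; torque about 0.2 Nm, stays where left, height fixed. Needs about 0.75 to 1.55 rad from the start. Regrip at any yaw.
- cover (a joint): angle of the quarter-turn cover: 0 = closed, its 62 mm steel disc lies 7 mm above the knob top and bars the way to it; 1.571 = open stop, disc swung aside, towards the robot's right. Grows counter-clockwise seen from above. Light friction, stays where left.
- cover_pin (a point): point on the upright black grip pin (14 mm diameter, 30 mm high, round) on top of the cover's disc, on the pin's axis, 15 mm above the disc's top face and 15 mm below the pin's top; 141 mm over the counter. It moves on a circle of 90 mm radius round cover_hinge.
- cover_hinge (a point): on the vertical pivot axis of the cover, at the same height as cover_pin; the steel hub there ends 9 mm lower.
- level: loose spirit level on the counter behind the shelf: aluminium box 180 mm long (x), 26 mm wide (y), 38 mm high (z), black ends, 0.24 to 0.34 kg. Origin at the centre of its underside, z up. The 64 mm vial lies in the middle of the top, under the top face; either way round will do.
- bubble (a joint): position of the bubble along the level's x axis, in m, 0 = centred between the two black marks (marks at +-8.5 mm, bubble 15 mm long). It moves towards the higher end, 2 mm per 0.01 rad of tilt, stops at +-23 mm, and settles in about 1 s.
- cup_2: bystander, leave alone: white espresso cup, 62x82x58 mm; origin under its centre
- pitcher_steel: bystander, leave alone: steel milk pitcher, 76x115x96 mm; origin under its centre
- cocoa_shaker: bystander, leave alone: steel cocoa shaker, 67x67x105 mm; origin under its centre
- order_pad: bystander, leave alone: order pad lying flat, 122x77x11 mm; origin under its centre
Not all that is in view belongs to the job. There is more than one size of the level; the one meant has the size given above.

How it is judged:
On the way, in this order (a step that is already met when the one before it is completed fails the run):
1. the cover is swung open to its stop (value of joint cover above 1.4 rad), for 0.1 s.
2. the level lies lengthwise on the shelf with its bubble centred (value of joint bubble between -0.002 and 0.002 m and angle between the x axis of level and the y axis of shelf_top, either way round below 0.2 rad and angle between level's own z axis and vertical below 0.06 rad and z of level in the frame of shelf_top between -0.004 and 0.006 m and x of level in the frame of shelf_top between -0.03 and 0.03 m and contact force between level and shelf above 0.5 N), for 0.2 s.
At the end, for the whole second after the job is handed in: Cover open (over 1.4 rad); level flat on the shelf, lengthwise within 0.2 rad, within 30 mm of its middle line; bubble within 2 mm of centre, shelf within 0.02 rad of level; fingers still touch the level (over 3 N) and press it on the shelf with 5.5 to 30 N in all (own weight 2.4 to 3.4 N) (value of joint bubble between -0.002 and 0.002 m and angle between the x axis of level and the y axis of shelf_top, either way round below 0.2 rad and angle between level's own z axis and vertical below 0.06 rad and z of level in the frame of shelf_top between -0.004 and 0.006 m and x of level in the frame of shelf_top between -0.03 and 0.03 m and angle between shelf_top's own z axis and vertical below 0.02 rad and value of joint cover above 1.4 rad and contact force between level and shelf between 5.5 and 30 N and contact force between the fingers and level above 3 N); the arm keeps its last pose, push and grip.
It fails at once if one of the cafe things round the work is moved over 30 mm (distance of any of cup_2, pitcher_steel, cocoa_shaker, order_pad from where it was at the start of the episode above 0.03 m).
It also fails if it takes over 72 s, if anything falls off the work surface, if the arm or the gripper's body presses on something with over 40 N, if the wrist force passes 120 N, or if a joint passes its speed limit or range.

## Robot

A 6-joint arm with a two-finger parallel gripper is mounted at the origin on a cart in front of the work surface, level with it; the furniture and walls round the work are solid. World frame = base frame: x ahead of the robot, y to its left, z up, the work surface at z = 0. Lengths are in m, angles in rad, forces in N, time in s.
With the tool pointing down it reaches from about 0.4 to 0.825 m from the base axis. Payload 7 kg.
Tool frame: the origin (TCP) lies at the very end of the fingers, on their centre line; the grasp point (between the pads) lies 19 mm behind it; z points along the fingers, y is the line along which they close (so a half turn about z gives the same grasp; the last joint's range is limited). The gripper opens to 85 mm and grips with 20 to 120 N. Pads are 22 mm wide; open, the fingers measure 114 mm over their backs; the gripper's body (76 mm by 85 mm) begins 54 mm behind the grasp point. The pads swing forward as they close: fully open they stand 13 mm farther back than shut.
Start: joints at [1.523, 0.359, 0.012, 0, -1.224, -0.288], TCP at [0.222, 0.637, 0.231] pointing down, gripper open.
Joint ranges: [-3.07, 3.07], [-1.43, 2.12], [-1.02, 1.25], [-3.03, 1.67], [-3.05, -0], [-3.03, 3.03]. Speed limits (rad/s): [2.39, 2.39, 3.01, 3.14, 3.14, 3.14].

## Interface

Orientations are given as a 3x3 rotation matrix whose columns are the frame's x, y, z axes.
In Python, from workcell import bot, effector, kin, vision, telemetry gives the robot as it stands. Calls block until the motion is done:
- bot.move_pose(position, orientation): joint-space move of the TCP to a pose.
- bot.move_linear(position, frame=None, max_speed=0.15, threshold=None): straight line of the TCP; frame=None keeps the orientation; max_speed is the mean speed in m/s. With threshold (N) it stops when the force on the tool has changed by that much, and returns True; else False.
- bot.movej(angles): joint-space move.
- effector.set_gripper(opening, grip_force=None): opening from 0.0 (shut) to 1.0 (fully open); grip_force is the grip in N (None keeps the last); returns when the fingers have stopped.
- bot.dwell(seconds).
- kin.ik(position, orientation): joint angles nearest the present ones, or None.
- vision.grab_frame(name): name is "side" or "top" or "wrist"; returns a dict with "image" (480x640x3 uint8, red, green, blue), "K" (3x3 intrinsics, pixels), "cam_to_world" (4x4, takes a point from camera to world coordinates); the wrist camera has in their place "T_tool_cam" (4x4, takes a point from camera to tool coordinates, whose origin is the TCP and whose axes are the flange's). Camera axes: x right, y up, looking along -z (the intrinsics and any distortion apply to the point x, -y, -z); pixel columns grow to the right and rows downward; lengths in m; the calibration is good to about 2 mm. A picture is of the moment at which its call begins: read the wrist's pose just before it. There is no depth.
A pose or a line that the arm cannot do raises bot.Unreachable and nothing moves.
- bot.finish_job(): hands the job in; it is judged then, once.
Readings, each from a call of its own:
- telemetry.read_time(): time.
- telemetry.read_joints(): joint angles.
- telemetry.read_joint_vel(): joint speeds.
- telemetry.read_joint_torque(): joint torques, N m.
- telemetry.read_position(): TCP position.
- telemetry.read_eef_rot(): TCP orientation.
- telemetry.read_wrist_force(): force on the tool from outside, world axes, zero at the start.
- telemetry.read_ft_torque(): the same for the moment, N m.
- telemetry.read_gripper_width(): opening from 0.0 (shut) to 1.0 (fully open).
- telemetry.read_gripper_force(): force on a finger pad.
Only numpy, scipy, OpenCV 4.12 (cv2) and the standard library are available. Lean on these libraries where they do the work, as an engineer would, in place of code of your own. Each camera call takes 0.05 s, during which the arm holds its last target. There are 200 camera calls.

## Working session

There is one attempt and no reset: what is moved stays moved. The work goes in short steps, each a Python script; the robot and the scene stay as the last script left them, time stands still between calls to the robot, and variables do not carry over. Pictures are saved under pics/ and viewed, at most 10 in all, crops included, and the job is handed in when it is done.

```bash
ls; mkdir -p pics
python3 - <<'E'
from workcell import bot, effector, kin, vision, telemetry
import cv2,numpy as np
np.set_printoptions(precision=4,suppress=True)
for n in("side","top"):
    f=vision.grab_frame(n); cv2.imwrite(f"pics/{n}0.png",f["image"][...,::-1]); print(n,f["K"],f["cam_to_world"],[k for k in f if k!='image'])
    np.savez(f"pics/{n}0.npz",**{k:v for k,v in f.items() if isinstance(v,np.ndarray)})
print(telemetry.read_time(), telemetry.read_eef_rot())
f=vision.grab_frame("wrist");print(f["K"],f["T_tool_cam"])
E
```

```text
pics
side [[466.7764   0.     323.9503]
 [  0.     466.7764 235.9712]
 [  0.       0.       1.    ]] [[-0.9987  0.0404 -0.0315  0.494 ]
 [-0.0495 -0.6028  0.7963  0.8684]
 [ 0.0132  0.7969  0.604   0.769 ]
 [ 0.      0.      0.      1.    ]] ['K', 'cam_to_world']
top [[542.7238   0.     326.0919]
 [  0.     542.7238 238.4611]
 [  0.       0.       1.    ]] [[-0.0061  0.984  -0.1779  0.2773]
 [-0.9999 -0.0043  0.0104  0.0136]
 [ 0.0095  0.178   0.984   1.4299]
 [ 0.      0.      0.      1.    ]] ['K', 'cam_to_world']
0.1 [[ 0.9441 -0.3296 -0.0004]
 [-0.3296 -0.9441 -0.0015]
 [ 0.0001  0.0015 -1.    ]]
[[380.153    0.     319.5968]
 [  0.     380.153  241.5345]
 [  0.       0.       1.    ]] [[ 0.0005  0.9566  0.2913  0.0741]
 [ 1.     -0.0006  0.0002 -0.0002]
 [ 0.0004  0.2913 -0.9566 -0.1431]
 [ 0.      0.      0.      1.    ]]
```

View pics/top0.png

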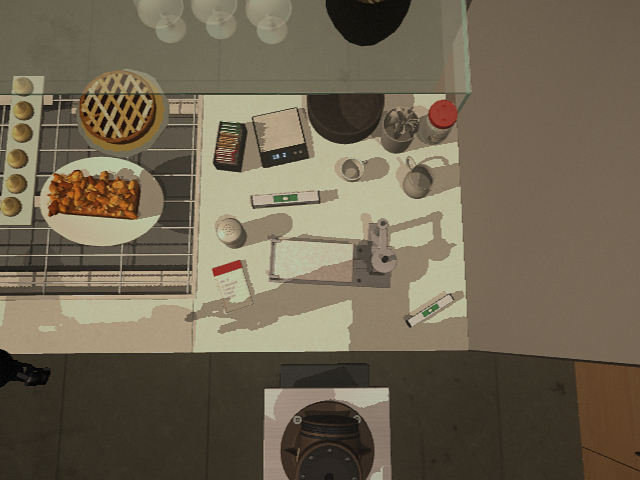

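View pics/side0.png

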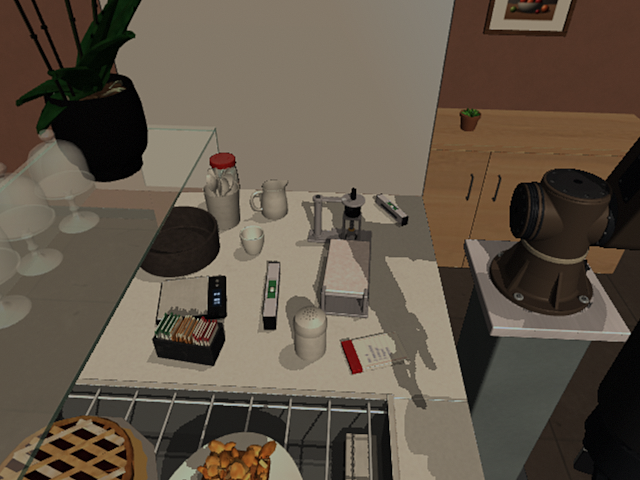

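Top view: target level at (285,199), a shorter decoy at (430,310), board around (315,261), cover disc at (383,262) and post at (382,225). Side view: pin at (353,192), post (318,200), level (271,295). Next I'll zoom in.

Run:
```python
import cv2,numpy as np
t=cv2.imread("pics/top0.png")[185:305,240:410]; s=cv2.imread("pics/side0.png")[180:340,250:390]
t=cv2.resize(t,None,fx=4.7,fy=4.7,interpolation=cv2.INTER_CUBIC); cv2.imwrite("pics/tc.png",t)
s=cv2.resize(s,None,fx=3.75,fy=3.75,interpolation=cv2.INTER_CUBIC); cv2.imwrite("pics/sc.png",s)
```

```text
(no output)
```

View pics/tc.png

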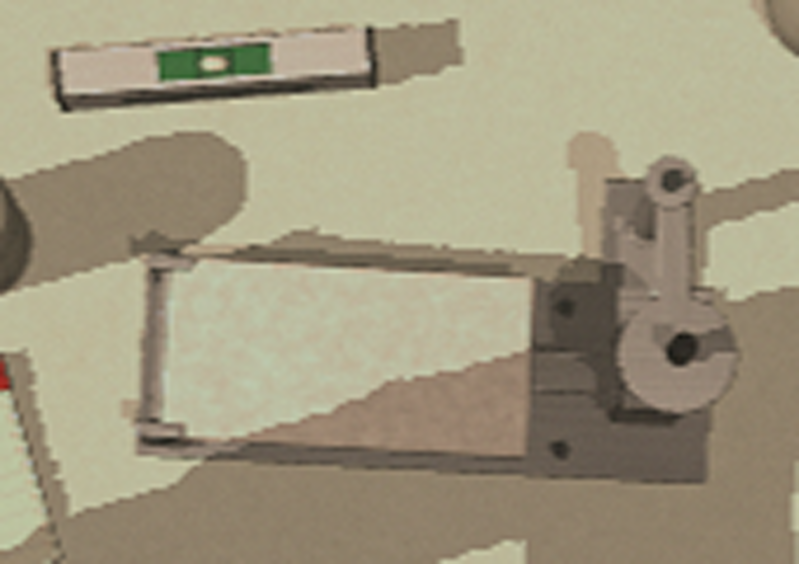

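View pics/sc.png

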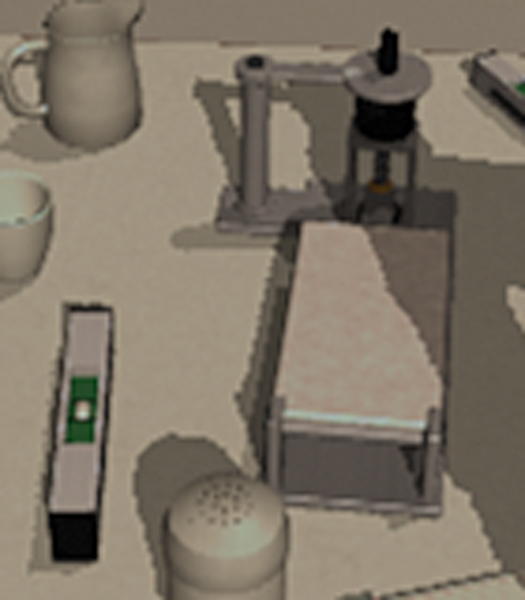

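Top crop: disc centre (678,353), hub (671,180), board corners about (168,258), (533,277), (525,458); level top corners (57,50), (370,28), (375,84), (62,97). Side crop: hub (256,66), disc (390,76), level top corners (65,310), (112,308), (100,510), (50,512).

```bash
cat > h.py <<'E'
import numpy as np,cv2
from workcell import bot, effector, kin, vision, telemetry as tm
np.set_printoptions(precision=4,suppress=True)
def ray(uv,K,T):
    d=np.array([(uv[0]-K[0,2])/K[0,0],-(uv[1]-K[1,2])/K[1,1],-1]); d=T[:3,:3]@d
    return T[:3,3],d/np.linalg.norm(d)
def plane(uv,K,T,z):
    o,d=ray(uv,K,T); return o+d*(z-o[2])/d[2]
def down(yaw):  # tool y axis (closing line) at angle yaw in world
    y=np.array([np.cos(yaw),np.sin(yaw),0]); z=np.array([0,0,-1.]); return np.c_[np.cross(y,z),y,z]
def tri(a,b):
    A=np.zeros((3,3));v=np.zeros(3)
    for o,d in(a,b):
        P=np.eye(3)-np.outer(d,d);A+=P;v+=P@o
    return np.linalg.solve(A,v)
E
python3 - <<'E'
from h import *
t=np.load("pics/top0.npz");s=np.load("pics/side0.npz")
def T(u,v):return np.array([(u+.5)/4.7-.5+240,(v+.5)/4.7-.5+185])
def S(u,v):return np.array([(u+.5)/3.75-.5+250,(v+.5)/3.75-.5+180])
pt=lambda p,z:plane(T(*p),t["K"],t["cam_to_world"],z)
ps=lambda p,z:plane(S(*p),s["K"],s["cam_to_world"],z)
def both(n,a,b,z):
    print(n,pt(a,z),ps(b,z),tri(ray(T(*a),t["K"],t["cam_to_world"]),ray(S(*b),s["K"],s["cam_to_world"])))
both("hub",(671,180),(256,66),.132)
both("disc",(678,353),(390,76),.126)
both("pintop",(685,343),(390,34),.156)
for n,p,z in(("bh+",(168,258),.06),("bh-",(160,438),.06),("bf+",(533,277),.05),("bf-",(525,458),.05)):print(n,pt(p,z))
for n,p,z in(("bf+s",(300,224),.05),("bf-s",(450,234),.05),("bh+s",(284,408),.06),("bh-s",(432,425),.06)):print(n,ps(p,z))
for a,b in(((57,50),(50,512)),((370,28),(65,310)),((375,84),(112,308)),((62,97),(100,510))): both("lev",a,b,.038)
for x in ((215,62),):print("vial",pt(x,.038),ps((83,410),.038))
E
```

```text
hub [ 0.5501 -0.138   0.132 ] [ 0.5506 -0.1328  0.132 ] [ 0.5508 -0.1384  0.1284]
disc [ 0.4601 -0.1401  0.126 ] [ 0.4597 -0.136   0.126 ] [ 0.46   -0.1403  0.1234]
pintop [ 0.4609 -0.1402  0.156 ] [ 0.4612 -0.1412  0.156 ] [ 0.4611 -0.1402  0.1566]
bh+ [0.5229 0.1291 0.06  ]
bh- [0.4245 0.1324 0.06  ]
bf+ [ 0.5132 -0.0704  0.05  ]
bf- [ 0.4137 -0.0646  0.05  ]
bf+s [ 0.5164 -0.0663  0.05  ]
bf-s [ 0.4157 -0.062   0.05  ]
bh+s [0.5184 0.1234 0.06  ]
bh-s [0.4323 0.1322 0.06  ]
lev [0.6458 0.1946 0.038 ] [0.6466 0.1929 0.038 ] [0.6459 0.1944 0.0395]
lev [0.658  0.0187 0.038 ] [0.6638 0.0186 0.038 ] [0.6611 0.0186 0.0371]
lev [0.6255 0.016  0.038 ] [0.634  0.0147 0.038 ] [0.6298 0.0158 0.0377]
lev [0.6187 0.1913 0.038 ] [0.6187 0.1896 0.038 ] [0.6184 0.1911 0.0395]
vial [0.6386 0.1058 0.038 ] [0.6395 0.1097 0.038 ]
```

Both views agree to about 2 mm. The hub is at (.550,-.138), the riser yaw is about -0.05, and the cover starts at about 0.07 rad. The pin is at (.4605,-.140). I'll open the cover now.

```bash
cat >> h.py <<'E'
yaw=-.05
ex=np.array([np.cos(yaw),np.sin(yaw),0]);ey=np.array([-np.sin(yaw),np.cos(yaw),0])
hub=np.array([.5503,-.1378,0]); knob=hub-.09*ex; mid=knob+.165*ey
def up(z): return np.array([0,0,z])
E
python3 - <<'E'
from h import *
R=down(-np.pi/4)
if True:
    q=kin.ik([.4605,-.1402,.20],R);R2=down(3*np.pi/4);q2=kin.ik([.4605,-.1402,.2],R2);print(q,q2)
    if q is None or (q2 is not None and abs(q2[5])<abs(q[5])):R=R2
effector.set_gripper(.6,25)
bot.move_pose([.4605,-.1402,.21],R)
bot.move_linear([.4605,-.1402,.132],threshold=15)
print(tm.read_position(),tm.read_wrist_force())
effector.set_gripper(0,25); print("w",tm.read_gripper_width(),tm.read_gripper_force())
bot.move_linear
for a in np.linspace(.07,1.56,9)[1:]:
    p=hub-.09*(np.cos(a)*ex+np.sin(a)*ey)+up(.132)
    h=bot.move_linear(p,max_speed=.08,threshold=30)
    print(a,h,tm.read_position(),tm.read_wrist_force(),tm.read_gripper_width())
    if h:break
print(tm.read_time())
E
```

```text
[ 0.1143  0.0611 -0.4481  0.     -1.0616  2.2419] [ 0.1143  0.0611 -0.4481  0.     -1.0616 -0.8997]
[ 0.4611 -0.1401  0.1326] [ 0.1234 -0.0544 -0.2011]
w 0.1490805469658056 24.479848444461823
0.25625 False [ 0.4618 -0.1568  0.1327] [-4.2786 -0.6542  8.2703] 0.1497363434699269
0.4425 False [ 0.4659 -0.1733  0.1326] [-6.0442 -4.0811  8.1383] 0.14684765794491222
0.6287499999999999 False [ 0.4735 -0.1882  0.1324] [-7.0251 -3.8309  7.9788] 0.15182598954344761
0.815 False [ 0.4845 -0.2012  0.1324] [-4.0898 -4.1463  5.6906] 0.1529176020374729
1.00125 False [ 0.4983 -0.2117  0.1323] [-0.9354 -5.2572  5.2735] 0.1523085843564314
1.1875 False [ 0.5133 -0.2195  0.1323] [ 0.2758 -2.1442  3.7686] 0.15643905819216813
1.37375 False [ 0.5289 -0.225   0.1322] [-1.5768 -1.3155  5.8677] 0.14878056569398487
1.56 False [ 0.5458 -0.2274  0.1321] [-0.4923 -0.795   5.5879] 0.14894637606056874
7.3917
```

```bash
cat >> h.py <<'E'
def best(p,a):
    c=[(abs(q[5]),k) for k in(0,1) if (q:=kin.ik(p,down(a+k*np.pi))) is not None]
    return down(a+min(c)[1]*np.pi)
E
python3 - <<'E'
from h import *
effector.set_gripper(.5)
p=tm.read_position(); bot.move_linear([p[0],p[1],.2],max_speed=.2)
L=np.array([.638,.105,0]); R=best(L+up(.12),.068)
effector.set_gripper(.7)
bot.move_pose(L+up(.2),R); bot.move_linear(L+up(.08),max_speed=.2)
print(bot.move_linear(L+up(.010),max_speed=.08,threshold=12),tm.read_position())
effector.set_gripper(0,50); print("w",tm.read_gripper_width(),tm.read_gripper_force())
bot.move_linear(L+up(.15),max_speed=.15); print(tm.read_wrist_force(),tm.read_gripper_width())
M=mid; Rt=cv2.Rodrigues(ex*.055)[0]@best(M+up(.13),yaw)
bot.move_pose(M+up(.13),Rt)
for n in("top","side"):
    f=vision.grab_frame(n);cv2.imwrite(f"pics/{n}1.png",f["image"][...,::-1])
t=cv2.imread("pics/top1.png")[180:330,220:460];s=cv2.imread("pics/side1.png")[120:330,230:430]
cv2.imwrite("pics/m1.png",np.hstack([cv2.resize(t,(480,300)),cv2.resize(s,(286,300))]))
print(tm.read_time(),tm.read_position())
E
```

```text
False [0.6384 0.1052 0.0105]
w 0.29730097698998514 50.474308133125305
[-0.6223 -1.1557 -3.5934] 0.30006843095221125
14.0083 [0.4694 0.0318 0.13  ]
```

View pics/m1.png

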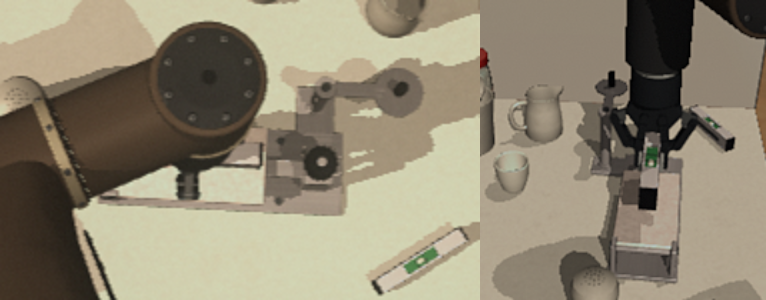

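The cover is open and the level is held lengthwise above the board. The knob shows at mosaic (320,161), which is top px (380,260.5).

Run:
```python
from h import *
t=np.load("pics/top0.npz");print("knob",plane((380,260.5),t["K"],t["cam_to_world"],.1135),knob)
M=mid
bot.move_linear(M+up(.080),max_speed=.1)
print(bot.move_linear(M+up(.052),max_speed=.03,threshold=4),tm.read_position(),tm.read_wrist_force())
effector.set_gripper(.6)
p=tm.read_position();bot.move_linear(p+up(.11),max_speed=.15)
bot.dwell(.6)
P,R=tm.read_position(),tm.read_eef_rot();f=vision.grab_frame("wrist")
np.savez("pics/w2.npz",P=P,R=R,**{k:f[k] for k in("image","K","T_tool_cam")});cv2.imwrite("pics/w2.png",f["image"][...,::-1])
print(tm.read_time(),P,R)
```

```text
knob [ 0.4599 -0.132   0.1135] [ 0.4604 -0.1333  0.    ]
True [0.4686 0.0314 0.0653] [-3.3284 -0.5046  8.1452]
17.1417 [0.4681 0.0313 0.1746] [[-0.0501 -0.9987  0.0017]
 [-0.9972  0.0501  0.0546]
 [-0.0546  0.001  -0.9985]]
```

View pics/w2.png

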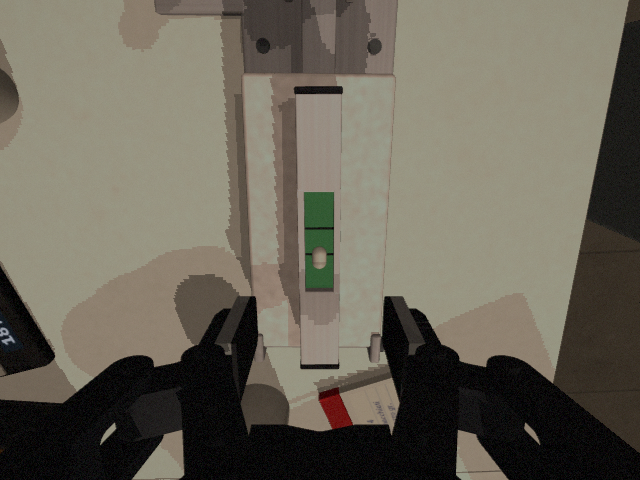

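The level lies lengthwise on the shelf. The marks are at rows 228 and 254 and the bubble is centred at row 258, so it sits 11 mm towards the hinge. That is a tilt of about 0.055 rad, needing about 1.1 rad of knob.

```bash
cat >> h.py <<'E'
def turn(dphi,K=np.array([.4602,-.1327,0])):
    """grip knob and turn clockwise by dphi, then look at the vial with the wrist camera"""
    a=yaw+dphi/2
    k=min((0,1),key=lambda k:max(abs(q[5]) if (q:=kin.ik(K+up(.08),down(b+k*np.pi))) is not None else 9 for b in(a,a-dphi)))
    a+=k*np.pi
    effector.set_gripper(.75)
    bot.move_pose(K+up(.17),down(a)); print("hit",bot.move_linear(K+up(.080),max_speed=.1,threshold=12))
    effector.set_gripper(0,60); print("w",tm.read_gripper_width()*85,tm.read_position(),tm.read_wrist_force())
    n=max(1,int(np.ceil(abs(dphi)/.4)))
    for i in range(n):
        bot.move_pose(K+up(.080),down(a-dphi*(i+1)/n))
    print(tm.read_ft_torque(),tm.read_wrist_force())
    effector.set_gripper(.75); bot.move_linear(K+up(.17),max_speed=.15)
def look(name):
    R=np.array([[-.0501,-.9987,0],[-.9987,.0501,0],[0,0,-1.]])
    bot.move_pose([.4681,.0313,.19],R); effector.set_gripper(1.0); bot.dwell(.8)
    f=vision.grab_frame("wrist");im=f["image"];np.save(f"pics/{name}.npy",im)
    g=im.astype(int);m=((g[...,1]>g[...,0]*1.4)&(g[...,1]>g[...,2]*1.2)).astype(np.uint8)
    n,l,st,c=cv2.connectedComponentsWithStats(cv2.morphologyEx(m,cv2.MORPH_CLOSE,np.ones((5,5))))
    i=1+st[1:,4].argmax();x,y,w,h=st[i,:4];print("vial",x,y,w,h,"t",tm.read_time())
    cv2.imwrite(f"pics/{name}.png",cv2.resize(im[y-15:y+h+15,x-40:x+w+40,::-1],None,fx=4,fy=4,interpolation=cv2.INTER_CUBIC))
E
python3 -c "
from h import *
turn(1.1); look('w3')"
```

```text
hit False
w 37.276850499963295 [ 0.4598 -0.1331  0.081 ] [-4.4241 -0.843  10.3832]
[-0.5802  0.7045 -0.1671] [-0.6264 -2.031   6.7467]
vial 0 309 640 171 t 24.0
```

View pics/w3.png

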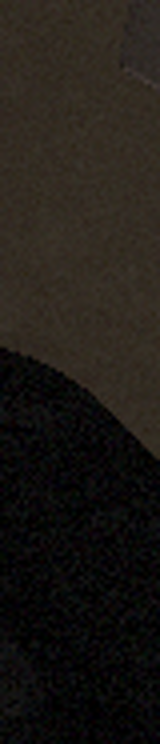

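My mask caught dark pixels. I'll redo it on the saved frame, with a brightness floor, and measure marks and bubble by row profile.

Run:
```python
s=open('h.py').read().replace("(g[...,1]>g[...,2]*1.2))","(g[...,1]>g[...,2]*1.2)&(g[...,1]>60))");open('h.py','w').write(s)
import numpy as np,cv2
im=np.load('pics/w3.npy');g=im.astype(int)
m=((g[...,1]>g[...,0]*1.4)&(g[...,1]>g[...,2]*1.2)&(g[...,1]>60)).astype(np.uint8)
n,l,st,c=cv2.connectedComponentsWithStats(cv2.morphologyEx(m,cv2.MORPH_CLOSE,np.ones((5,5))))
i=1+st[1:,4].argmax();x,y,w,h=st[i,:4];print(x,y,w,h)
cx=x+w//2
for r in range(y,y+h):print(r,g[r,x+3:x+8].mean(0).astype(int)[1],g[r,cx-2:cx+3].mean(0).astype(int)[0],end=' | ')
cv2.imwrite("pics/w3b.png",cv2.resize(im[y-15:y+h+15,x-40:x+w+40,::-1],None,fx=4,fy=4,interpolation=cv2.INTER_CUBIC))
```

```text
305 200 28 91
200 88 54 | 201 85 47 | 202 84 46 | 203 85 48 | 204 84 46 | 205 85 46 | 206 87 48 | 207 86 46 | 208 86 47 | 209 85 47 | 210 84 47 | 211 85 48 | 212 85 49 | 213 85 46 | 214 86 48 | 215 86 47 | 216 85 48 | 217 86 47 | 218 85 49 | 219 86 46 | 220 85 46 | 221 86 49 | 222 83 48 | 223 85 46 | 224 87 47 | 225 85 47 | 226 85 47 | 227 85 46 | 228 85 46 | 229 86 49 | 230 85 48 | 231 85 45 | 232 84 47 | 233 36 19 | 234 17 20 | 235 52 42 | 236 84 82 | 237 85 98 | 238 85 102 | 239 84 109 | 240 83 119 | 241 81 130 | 242 80 140 | 243 80 143 | 244 80 144 | 245 81 145 | 246 82 142 | 247 80 144 | 248 83 145 | 249 79 143 | 250 83 144 | 251 81 144 | 252 80 144 | 253 85 143 | 254 85 144 | 255 86 145 | 256 85 143 | 257 78 65 | 258 16 15 | 259 29 24 | 260 83 47 | 261 86 47 | 262 84 47 | 263 85 48 | 264 86 47 | 265 86 45 | 266 83 47 | 267 84 45 | 268 86 45 | 269 85 46 | 270 86 47 | 271 86 49 | 272 86 49 | 273 87 48 | 274 85 49 | 275 84 47 | 276 85 47 | 277 87 48 | 278 85 44 | 279 85 46 | 280 86 49 | 281 85 48 | 282 84 49 | 283 85 47 | 284 84 48 | 285 85 45 | 286 86 44 | 287 85 48 | 288 83 46 | 289 82 42 | 290 75 46 |
```

View pics/w3b.png

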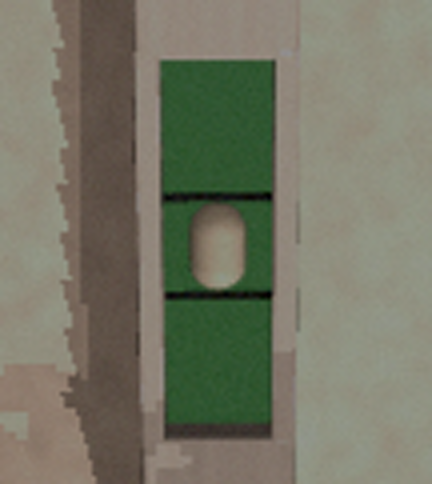

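The marks average row 246.05 and the bubble centre is about 246.2, so the bubble is centred within 0.3 mm. Now I'll press.

Run:
```python
from h import *
effector.set_gripper(0,40)
M=np.array([.4686,.0314,0])
bot.move_linear(M+up(.115),max_speed=.1); bot.dwell(.4); f0=tm.read_wrist_force(); print("free",f0,tm.read_position())
print(bot.move_linear(M+up(.088),max_speed=.015,threshold=6)); bot.dwell(.4)
z=tm.read_position()[2]; f=tm.read_wrist_force()-f0; print("contact",z,f)
tgt=z
for i in range(12):
    if 7<f[2]<16:break
    tgt+= -.0004 if f[2]<=7 else .0004
    bot.move_linear(M+up(tgt),max_speed=.01); bot.dwell(.3); f=tm.read_wrist_force()-f0; print(tgt,tm.read_position()[2],f)
bot.dwell(1); print(tm.read_wrist_force()-f0, tm.read_time())
w=vision.grab_frame("wrist")["image"];s=vision.grab_frame("side")["image"]
s=cv2.resize(s[180:320,250:390],(480,480),interpolation=cv2.INTER_CUBIC)
w=cv2.resize(w[100:400,220:420],(320,480))
cv2.imwrite("pics/p4.png",np.hstack([w,s])[...,::-1])
```

```text
free [ 0.3029  0.0178 -0.4936] [0.4687 0.0315 0.1152]
True
contact 0.0981056604175233 [-1.8556 -0.1236  7.4751]
[-2.4706  0.2479  7.0605] 28.5917
```

View pics/p4.png

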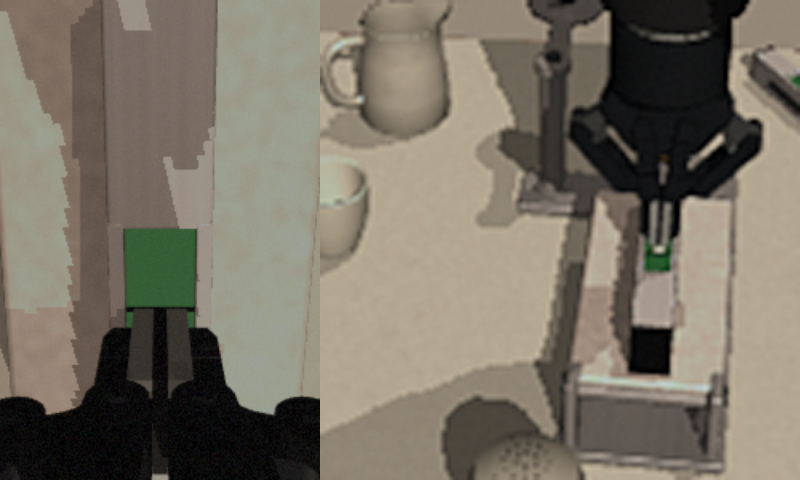

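The fingers press the level at z = 98 mm (60 + 38, as expected) with a steady 7 N or so, about 10 N with its weight. The cover is clear and nothing else has moved. I'll hand in now.

```bash
python3 -c "
from h import *
print(bot.finish_job(),tm.read_wrist_force(),tm.read_time())"
```

```text
the job is handed in; nothing more can be done
the job is handed in; nothing more can be done
```

I handed the job in at about 29 s, with the cover open and the fingers pressing the level onto the shelf with about 10 N including its weight. The bubble was within about 0.3 mm of centre before I pressed; the fingers then hid it, so I couldn't re-check it under load, and no verdict came back.

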